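Load a new paper roll into the wrapping-paper dispenser

ROBOT

A 6-joint arm with a two-finger parallel gripper is mounted at the origin on the work surface. World frame = base frame: x ahead of the robot, y to its left, z up, the work surface at z = 0. Lengths are in mm, angles in rad, forces in N, time in s.
With the tool pointing down it reaches from about 350 to 775 mm from the base axis. Payload 7.3 kg.
Tool frame: the origin (TCP) lies midway between the tips of the shut fingers; the grasp point (between the pads) lies 19 mm behind it; z points along the fingers, x is the direction in which the jaws open and shut, and the axes are right-handed (so a half turn about z gives the same grasp; the last joint's range is limited). The gripper opens to 92 mm and grips with 3 to 60 N. Pads are 19 mm wide; open, the fingers measure 130 mm over their backs; the gripper's body (75 mm by 190 mm) begins 47 mm behind the grasp point.
Start: joints at [-1.32, 0.342, 1.524, -0, 1.275, -0.146], TCP at [202.92, -484.219, 226.741] pointing down, gripper open.
Joint ranges: [-2.53, 2.53], [-0.77, 2.02], [0.04, 2.7], [-1, 4.14], [0.28, 2.66], [-3.11, 3.11]. Speed limits (rad/s): [2.57, 2.57, 3.14, 3.14, 3.14, 3.14].

INTERFACE

Orientations are given as [roll, pitch, yaw] about the fixed x, y, z axes, in that order (R = Rz(yaw) Ry(pitch) Rx(roll)).
In Python, from plant import bot gives the robot as it stands.
- The arm moves only by the shell command python3 -m pendant 'ROWS' [OPENING]. ROWS is JSON, a list of rows, each an object with "linear": the shift along the world's x, y, z in mm, a list of three; "twist": the turn about the world's z in degrees. In form: [{"linear": [x, y, z], "twist": twist}, ...]. A call has 1 to 20 rows; each row is the pose to reach, as a shift and turn from the pose commanded when the call began; what a row does not reach only later rows make up. A row lasts 1/8 s, in which the tool goes at most 62.5 mm and 10.7 degrees, less where a joint would pass 70% of its speed; a pose out of reach is approached as far as the arm can. A call with a gripper value outside its range is refused whole. OPENING is the closure in counts, from 0 (fully open) to 255 (shut), set as the call begins (- or left out, the last holds). The fingers move at their own pace and stop on an object; the grip force is fixed at half the most. Time passes only in rows, so rows that repeat a pose let the fingers close. It gives the time, the measured TCP pose, the force and the opening at its end, in the units of the state.
- bot.get_obs(): the state, without advancing time (a new reading comes with each control period).
- bot.capture(name): name is "scene" or "top" or "wrist"; returns a dict with "frame" (480x640x3 uint8, blue, green, red), "z_map" (480x640 float32, mm along the optical axis (not along the pixel's ray), 0 where there is no reading), "fx", "fy", "cx", "cy" (pixels), "rvec" (rotation vector, rad) and "tvec" (3), from world to camera coordinates, as OpenCV has them. Camera axes: x right, y down, z forward; pixel columns grow to the right and rows downward; lengths in mm; the calibration is good to about 2 mm. The wrist camera is an equidistant fisheye: a pixel r from the principal point sees the ray r / f radians off the axis. A picture is of the moment at which its call begins.
- bot.close_job(): hands the job in, once; it reports no verdict.
The state is a dict: "time": time; "joint_positions": joint angles; "dq": joint speeds; "tau": joint torques, N m; "tool_pos": TCP position; "tcp_rot": TCP orientation; "contact_force": force on the tool from outside, world axes, zero at the start; "moment": the same for the moment, N m; "grip_width": finger opening in mm.
Only numpy, scipy, OpenCV 4.12 (cv2) and the standard library are available. Lean on these libraries where they do the work, as an engineer would, in place of code of your own. Each camera call takes 0.05 s, during which the arm holds its last target. There are 200 camera calls.

TASK

Load the new roll of wrapping paper into the dispenser: swing the cutter bar right back, lower the roll between the two side plates until both ends of its axle sit fully home at the bottom of their slots (either way round), then bring the cutter bar back down so that it rests on the paper. Set the roll in place rather than dropping it in, and do not disturb the jar, the pot and the bowl.

Things in the scene. Friction and masses are not known exactly. Their poses are not given: they have to be found in the camera images.
- dispenser: Grey steel dispenser for roll paper, screwed down, left or right, turned up to 0.25 rad. Origin on the table under the middle of the slots; y along the axle's line, x to the back (hinge side), z up. Base plate x -50..100, y +-95, 6 mm thick. Two side plates 5 mm thick at y +-82..87 mm (164 mm clear between), x -36..98, 80 mm high, but 95 mm beside the slots (x -36..36).
- seat (a point): Point of the dispenser at z = 60 mm midway between its two slots: where the roll's centre lies when fully home. Axes as the dispenser. Each side plate has an open-topped vertical slot at x = 0, 14 mm wide from its flat bottom (z = 55 mm) to z = 80 mm, flaring to 34 mm at the top (z = 95 mm). Between the plates nothing but the base (and a tie rod at x 95, z 20 mm), once the bar is back.
- cutter_bar (a joint): Cutter bar's angle. 0: down on its stops across the slots, as at the start, arms 12 deg above level; grows as the grip swings up and over to the back; 1.36: arms upright; 1.92: leaning on its back stop, where it stays by its weight. About 0.37 when resting on the seated new roll. 0.24 kg; hinge damped (0.1 N m s/rad): let go short of upright it sinks back down.
- bar_grip (a point): Middle of the cutter bar's grip: black round tube, 14 mm diameter, 158 mm long, along the dispenser's y, 114 mm from the hinge axis, carried by two flat arms at y +-75..79 mm. At the start 90 mm high and 32 mm in front (-x) of the slots; fully back 163 mm high and 140 mm behind them. Can be pinched from above; turns between the fingers as the bar swings.
- bar_pivot (a point): Middle of the cutter bar's hinge axis, fixed on the dispenser at x = 80, z = 66 mm of its frame; the axis runs along the dispenser's y. The blade, a steel strip 3 mm thick and 150 mm long, joins the arms 80 mm from this axis (34 mm from the grip) and hangs 24 mm below them; its edge is what rests on the paper.
- roll: New roll of brown paper with a pale band, 60 mm diameter, 140 mm wide, fixed on a steel axle 10 mm thick, 200 mm long. Black core plugs, 36 mm diameter, 8 mm thick, on each end: 156 mm over the plugs (4 mm play each side). Origin at its centre; y along the axle (x, z turn as it rolls). Starts lying on the table, centre 30 mm up, axle within 0.5 rad of world y. 0.3 to 0.52 kg; rolls if nudged.
- axle_end_a (a point): Centre line of the axle at +84.5 mm along the roll's y axis, where it sits in a side plate's slot (60 mm above the table when home).
- axle_end_b (a point): The same at the other end of the axle, -84.5 mm.
- glaze_jar: Bystander: white jar with a blue lid, 62 mm diameter, 85 mm high; origin at the centre of its underside.
- pinch_pot: Bystander: open terracotta pot, 80 mm diameter, 62 mm high; origin at the centre of its underside.
- bowl: Bystander: open white ceramic bowl, 110 mm diameter, 45 mm high; origin at the centre of its underside.
Things that resemble listed ones, but are neither listed nor needed, are in the scene too. Of the things that look like the roll, take the one that is farthest from the robot's base at the start.

How it is judged (in metres and radians):
On the way, in this order (a step that is already met when the one before it is completed fails the run):
1. the cutter bar has been swung up out of the way, to its back half (past upright) (value of joint cutter_bar above 1.4 rad), for 0.2 s.
2. both ends of the axle sit at the bottom of their slots, with the cutter bar still up (value of joint cutter_bar above 1 rad and z of axle_end_a in the frame of dispenser between 0.055 and 0.0625 m and x of axle_end_a in the frame of dispenser between -0.004 and 0.004 m and z of axle_end_b in the frame of dispenser between 0.055 and 0.0625 m and x of axle_end_b in the frame of dispenser between -0.004 and 0.004 m and y of roll in the frame of dispenser between -0.006 and 0.006 m), for 0.2 s.
At the end, for the whole second after the job is handed in: Both axle ends at the bottom of their slots (axle at most 2.5 mm above fully home, within 4 mm of the slot's middle line), roll within 6 mm of midway between the side plates and at rest, cutter bar down on the paper (0.30 to 0.45 rad) (z of axle_end_a in the frame of dispenser between 0.055 and 0.0625 m and x of axle_end_a in the frame of dispenser between -0.004 and 0.004 m and z of axle_end_b in the frame of dispenser between 0.055 and 0.0625 m and x of axle_end_b in the frame of dispenser between -0.004 and 0.004 m and y of roll in the frame of dispenser between -0.006 and 0.006 m and value of joint cutter_bar between 0.3 and 0.45 rad and linear speed of roll below 0.02 m/s); the robot touches nothing.
It fails at once if the roll is dropped into the slots (it falls faster than 0.6 m/s close to its seat) (linear speed of roll above 0.6 m/s and distance between roll and seat below 0.05 m).
It fails at once if the jar, the pot or the bowl is pushed more than 25 mm or tipped (distance of any of glaze_jar, pinch_pot, bowl from where it was at the start of the episode above 0.025 m or angle between any of glaze_jar, pinch_pot, bowl's own z axis and vertical above 0.5 rad).
It also fails if it takes over 72 s, if anything falls off the work surface, if the arm or the gripper's body presses on something with over 40 N, if the wrist force passes 120 N, or if a joint passes its speed limit or range.

## Working session

There is one attempt and no reset: what is moved stays moved. The work goes in short steps, Python scripts to look and compute and a shell command to move; the robot and the scene stay as the last step left them, time stands still between calls to the robot, and variables do not carry over. Pictures are saved under pics/ and viewed, about 8 in all and at most 12, crops included, and the job is handed in when it is done.

```bash
mkdir -p pics; ls
cat > h.py <<'E'
import numpy as np, cv2
from plant import bot
def cap(n,save):
    c=bot.capture(n); cv2.imwrite(f'pics/{save}.png',c['frame']); np.save(f'pics/{save}.npy',c,allow_pickle=True); return c
def load(s): return np.load(f'pics/{s}.npy',allow_pickle=True).item()
def cloud(c):
    z=c['z_map'].astype(float); v,u=np.mgrid[:480,:640]
    p=np.stack([(u-c['cx'])/c['fx']*z,(v-c['cy'])/c['fy']*z,z],-1)
    R=cv2.Rodrigues(np.array(c['rvec'],float))[0]
    return (p-np.array(c['tvec']).ravel())@R   # R^T(p-t)
E
python3 - <<'E'
from h import *
for n in('top','scene'): 
    c=cap(n,n+'0'); print(n,c['fx'],c['tvec'],c['rvec'])
print(bot.get_obs())
E
```

```text
pics
top 600.4124797621397 [  12.77273376  534.27041357 1548.7891381 ] [ 2.07655059 -2.13386947  0.2246399 ]
scene 443.9669433418892 [ 366.06683225 -266.01739859 1311.08292482] [ 1.1083865   2.47965291 -0.91658169]
{'time': 0.1, 'joint_positions': array([-1.32002182e+00,  3.42625515e-01,  1.52494093e+00, -2.10387237e-05,
        1.27538683e+00, -1.45986859e-01]), 'dq': array([-1.18224854e-03, -1.24911728e-03, -1.83143738e-03,  1.47659061e-05,
        5.59266776e-04, -1.57254402e-03]), 'tau': array([ 1.39038126e-03, -4.32003307e+01, -2.44694817e+01,  7.19160866e-02,
        5.26016636e-02, -4.74628132e-05]), 'tool_pos': array([ 202.80575618, -483.84611549,  226.12196356]), 'tcp_rot': array([-3.14141463e+00,  1.34906889e-03, -1.17402871e+00]), 'contact_force': array([ 0.22940686,  0.31841596, -0.41957216]), 'moment': array([ 0.02496025, -0.01454693, -0.0156695 ]), 'grip_width': 91.86150937293306}
```

View pics/top0.png

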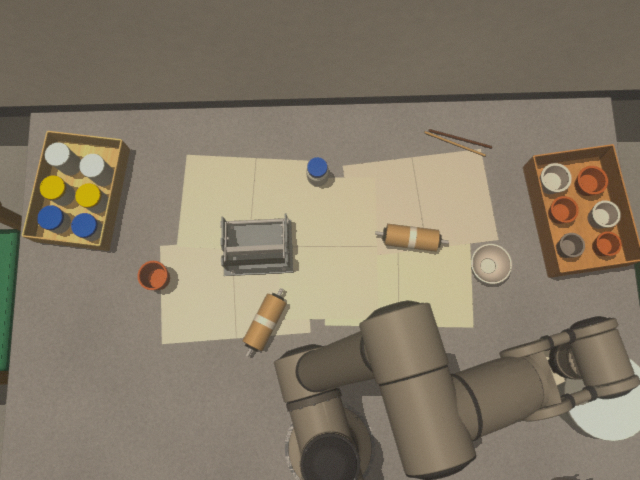

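View pics/scene0.png

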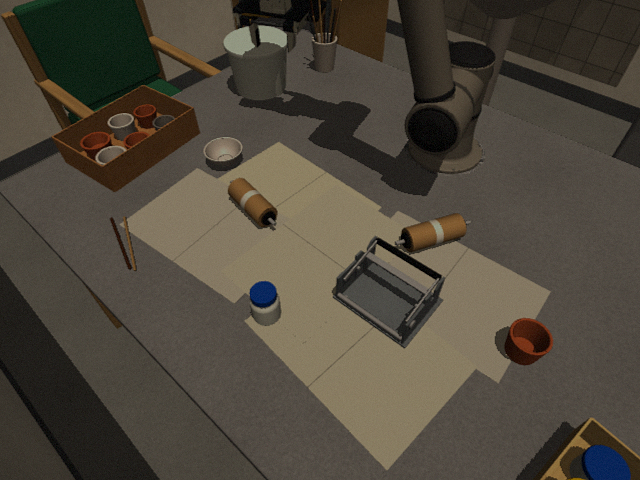

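The two roll look-alikes are at top (412,237) and (265,322). The first is clearly farther from the base (330,450) and its axle is near world y, so that's the one to take. The pot is at (154,276), the jar at (318,170), the bowl at (491,265) and the dispenser at (257,247). I'll measure from depth and confirm in a crop.

Run:
```python
from h import *
np.set_printoptions(precision=1,suppress=True)
c=load('top0');P=cloud(c)
print('table z',np.median(P[300:320,100:140,2]))
def reg(u0,u1,v0,v1,z0,z1):
    q=P[v0:v1,u0:u1].reshape(-1,3); return q[(q[:,2]>z0)&(q[:,2]<z1)]
for n,r in dict(roll=(370,455,215,260),decoy=(235,295,280,362)).items():
    q=reg(*r,20,80); rc=cv2.minAreaRect(q[:,:2].astype(np.float32)); print(n,rc,np.percentile(q[:,2],[50,98]),len(q))
    q=reg(*r,45,80); print('  body',cv2.minAreaRect(q[:,:2].astype(np.float32)))
d=(212,300,205,285)
for z0,z1 in((60,88),(83,110),(0.5,12)):
    q=reg(*d,z0,z1); print('disp',z0,len(q),cv2.minAreaRect(q[:,:2].astype(np.float32)),q.min(0),q.max(0))
for n,r in dict(jar=(303,332,155,190),pot=(136,172,258,295),bowl=(468,515,242,288)).items():
    q=reg(*r,25,100); print(n,q[:,:2].min(0),q[:,:2].max(0),q[:,2].max())
f=c['frame']; a=cv2.resize(f[200:290,205:305],None,fx=6,fy=6,interpolation=cv2.INTER_CUBIC)
b=cv2.resize(f[205:270,365:465],None,fx=6,fy=6,interpolation=cv2.INTER_CUBIC)
s=load('scene0')['frame'][225:350,320:460]; 
cv2.imwrite('pics/crop1.png',cv2.resize(np.vstack([a,b])[:930],None,fx=.64,fy=.64))
cv2.imwrite('pics/crop2.png',np.clip(1.6*cv2.resize(s,None,fx=4.5,fy=4.5,interpolation=cv2.INTER_CUBIC).astype(float),0,255))
```

```text
table z -0.5895465957356237
roll ((542.88671875, -237.55291748046875), (199.0446014404297, 59.824241638183594), 81.57350158691406) [52.3 63. ] 1276
  body ((542.7903442382812, -236.8251953125), (155.1237030029297, 55.44329833984375), 81.48392486572266)
decoy ((325.3253479003906, 163.72332763671875), (59.62999725341797, 198.34083557128906), 61.7135009765625) [53.1 63.1] 1351
  body ((325.40130615234375, 163.47055053710938), (56.374542236328125, 155.09385681152344), 63.50870895385742)
disp 60 804 ((538.2837524414062, 184.6876220703125), (135.58987426757812, 182.21485900878906), 1.4691684246063232) [469.3  94.8  60.2] [608.2 276.9  87.7]
disp 83 556 ((535.2191772460938, 183.51258850097656), (131.79005432128906, 177.2099609375), 1.8363983631134033) [468.5  96.5  83. ] [603.8 271.7 105.9]
disp 0.5 3263 ((542.3336181640625, 191.64195251464844), (245.64111328125, 225.9531707763672), 88.80827331542969) [426.9  67.6   0.5] [657.5 312.1  12. ]
jar [702.9 -16.4] [763.9  45.1] 94.49400194750271
pot [415.9 416.7] [492.3 496.6] 70.6468770765749
bowl [ 409.1 -499. ] [ 516.6 -390.6] 52.59567791365511[ WARN:0@0.520] global loadsave.cpp:1063 imwrite_ Unsupported depth image for selected encoder is fallbacked to CV_8U.
```

View pics/crop1.png

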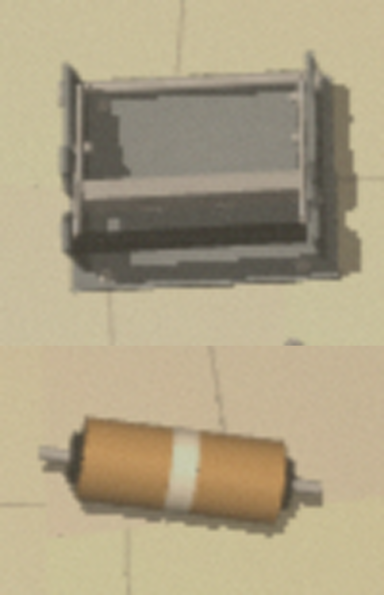

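The crop confirms the roll at top (412,237), with its brown body, pale band, black plugs and steel axle. The grip (dark tube) lies on the robot side of the dispenser at about (257,261), so the hinge is to the back and the yaw is near 0. I'm moving above the grip with the gripper narrowed.

```bash
python3 -m pendant '[{"linear":[60,45,20],"twist":8},{"linear":[120,90,30],"twist":16},{"linear":[200,150,30],"twist":24},{"linear":[260,200,30],"twist":33},{"linear":[310,260,30],"twist":42},{"linear":[310,320,30],"twist":50},{"linear":[310,380,30],"twist":58},{"linear":[300,440,30],"twist":66},{"linear":[290,500,30],"twist":69},{"linear":[280,560,30],"twist":69},{"linear":[272,620,30],"twist":69},{"linear":[272,667,30],"twist":69},{"linear":[272,667,30],"twist":69},{"linear":[272,667,30],"twist":69},{"linear":[272,667,30],"twist":69}]' 194
python3 - <<'E'
from h import *
c=cap('wrist','w1'); print({k:c[k] for k in('fx','cx','cy')}); R=cv2.Rodrigues(np.array(c['rvec']))[0]; print('campos',-R.T@np.ravel(c['tvec']),'axis',R[2]); print(bot.get_obs()['joint_positions'])
a=c['frame']; b=cv2.imread('pics/crop2.png'); b=cv2.resize(b,None,fx=480/b.shape[0]*.6,fy=480/b.shape[0]*.6)
o=np.zeros((480,640+b.shape[1],3),np.uint8);o[:,:640]=a;o[:b.shape[0],640:]=b
o=o[:, :] ; cv2.imwrite('pics/v1.png',cv2.resize(o,None,fx=800/o.shape[1],fy=800/o.shape[1]) if o.shape[1]>800 else o)
E
```

```text
time: 1.98
tool_pos: [474.8, 182.4, 256.4]
tcp_rot: [3.141, 0.001, 0.031]
contact_force: [-0.2, 0.2, 0.0]
grip_width: 22.1
{'fx': 371.64829954431775, 'cx': 323.94290060992176, 'cy': 244.16655527858245}
campos [472.49680014 262.89537809 412.82795323] axis [ 0.00814827 -0.29689663 -0.95487486]
[ 2.15125437e-01  2.89641471e-01  1.51560830e+00 -4.62315287e-04
  1.33685786e+00  1.85731520e-01]
```

View pics/v1.png

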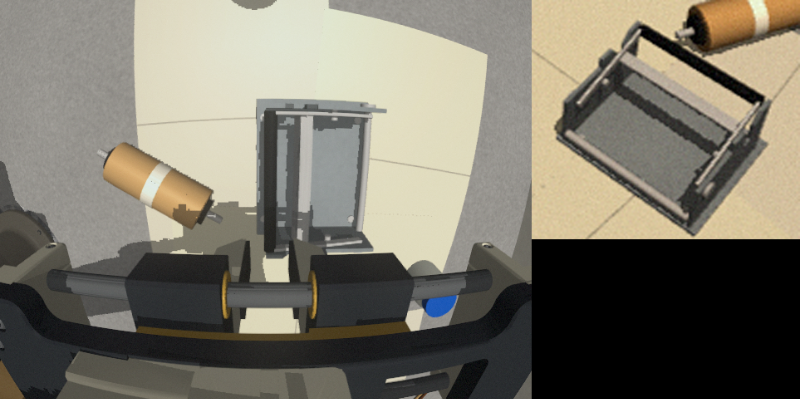

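The wrist view shows the dark grip tube at about v1 (269,110)–(270,250), with the pale blade strip at about (306,110)–(306,245) behind it. I'll get the dispenser pose from the wrist depth (fisheye).

```bash
cat >> h.py <<'E'
def wcloud(c):
    z=c['z_map'].astype(float); v,u=np.mgrid[:480,:640]
    x=(u-c['cx'])/c['fx'];y=(v-c['cy'])/c['fy'];t=np.hypot(x,y)+1e-9;k=np.tan(t)/t
    p=np.stack([x*k*z,y*k*z,z],-1); p[(z<=0)|(t>1.3)]=np.nan
    R=cv2.Rodrigues(np.array(c['rvec'],float))[0]
    return (p-np.array(c['tvec']).ravel())@R
def wproj(c,X):
    R=cv2.Rodrigues(np.array(c['rvec'],float))[0]; p=np.atleast_2d(X)@R.T+np.ravel(c['tvec'])
    r=np.hypot(p[:,0],p[:,1]);t=np.arctan2(r,p[:,2]); return np.stack([c['cx']+c['fx']*t*p[:,0]/r,c['cy']+c['fy']*t*p[:,1]/r],-1)
E
python3 - <<'E'
from h import *
np.set_printoptions(precision=1,suppress=True)
c=load('w1');P=wcloud(c);f=c['frame'].astype(int)
m=np.all(np.isfinite(P),-1)&(P[...,0]>400)&(P[...,0]<700)&(P[...,1]>60)&(P[...,1]<320)&(np.mgrid[:480,:640][0]<300)
dark=f.sum(-1)<130
for n,k in dict(grip=m&dark&(P[...,2]>75)&(P[...,2]<110)&(P[...,0]<500),plate=m&(P[...,2]>72)&(P[...,2]<110)&~dark,blade=m&~dark&(P[...,2]>55)&(P[...,2]<95)&(P[...,0]>490)&(P[...,0]<540)&(abs(P[...,1]-184)<60)).items():
    q=P[k]; print(n,len(q),np.percentile(q,[2,50,98],axis=0).tolist(),cv2.minAreaRect(q[:,:2].astype(np.float32)))
q=P[m&(P[...,2]>72)&(P[...,2]<110)]
for s,k in(('L',q[:,1]>255),('R',q[:,1]<115)):
    r=q[k]; print(s,len(r),np.percentile(r,[1,50,99],axis=0).tolist(), np.polyfit(r[:,0],r[:,1],1))
# base plate outline
b=P[m&(P[...,2]>3)&(P[...,2]<9)&(f.max(-1)<150)]; print('base',cv2.minAreaRect(b[:,:2].astype(np.float32)), np.percentile(b,[1,99],axis=0).tolist())
E
```

```text
grip 638 [[470.96800463906703, 110.04371080029281, 90.18710235756937], [477.05757912787465, 133.2089136909923, 94.08095824545038], [483.12225856487294, 158.5121399945065, 95.97187017160059]] ((476.03106689453125, 152.33944702148438), (12.450323104858398, 88.42904663085938), 1.9355149269104004)
plate 6171 [[468.9238216888271, 103.93218990392016, 72.91603873335482], [509.7362625220525, 209.5577845082053, 80.88400082646314], [589.344790689274, 271.51342427916546, 95.66404352233732]] ((536.9564819335938, 189.0914306640625), (136.7277069091797, 174.32786560058594), 1.248826265335083)
blade 2688 [[502.2837572562993, 126.88280507214128, 59.43720331222271], [510.75732795195665, 187.78325225188615, 79.36167024800972], [521.1670207771201, 241.59209172538792, 82.11585123747821]] ((511.6814270019531, 184.00755310058594), (19.628780364990234, 120.20276641845703), 1.3156330585479736)
L 1407 [[468.05666328202227, 255.32118550800928, 72.35151831117012], [524.041859872734, 266.6463764226588, 83.17275349918611], [600.2313211992673, 275.5439219414857, 95.35955463938329]] [  0.1 227.4]
R 644 [[471.2999929706109, 102.70726468586645, 72.10648296966656], [547.0552928313101, 108.78770365265491, 77.72352271373197], [605.1551574742703, 114.55980314219197, 95.32846842579708]] [ -0.1 136.6]
base ((530.6703491210938, 184.3316192626953), (146.2954559326172, 189.06036376953125), 1.3252909183502197) [[457.8509418028203, 98.63711764233081, 3.09521173300848], [601.1853079773857, 274.09405094435556, 7.294714893367901]]
```

```bash
python3 -m pendant '[{"linear":[0,3,-50],"twist":0},{"linear":[0,3,-100],"twist":0},{"linear":[0,3,-140],"twist":0},{"linear":[0,3,-160],"twist":0},{"linear":[0,3,-170],"twist":0},{"linear":[0,3,-178],"twist":0},{"linear":[0,3,-178],"twist":0},{"linear":[0,3,-178],"twist":0}]' 194; python3 -m pendant '[{"linear":[0,0,0],"twist":0},{"linear":[0,0,0],"twist":0},{"linear":[0,0,0],"twist":0},{"linear":[0,0,0],"twist":0}]' 255
```

```text
time: 3.02
tool_pos: [475.4, 185.8, 79.5]
tcp_rot: [-3.141, -0.002, 0.03]
contact_force: [-0.2, -0.8, 0.1]
grip_width: 21.5
time: 3.52
tool_pos: [475.6, 185.9, 79.3]
tcp_rot: [-3.141, -0.002, 0.03]
contact_force: [1.9, -0.4, 4.1]
grip_width: 13.4
```

```bash
python3 -m pendant '[{"linear":[3,0,11],"twist":0},{"linear":[7,0,22],"twist":0},{"linear":[18,0,41],"twist":0},{"linear":[33,1,59],"twist":0},{"linear":[51,1,73],"twist":0},{"linear":[72,2,83],"twist":0},{"linear":[94,2,89],"twist":0},{"linear":[117,3,90],"twist":0},{"linear":[139,3,87],"twist":0},{"linear":[160,4,79],"twist":0},{"linear":[169,4,75],"twist":0},{"linear":[169,4,75],"twist":0},{"linear":[169,4,75],"twist":0}]' 255; python3 -m pendant '[{"linear":[0,0,0],"twist":0},{"linear":[0,0,0],"twist":0},{"linear":[0,0,0],"twist":0},{"linear":[0,0,40],"twist":0},{"linear":[0,0,80],"twist":0},{"linear":[-20,-40,100],"twist":0},{"linear":[-70,-90,120],"twist":0},{"linear":[-120,-120,120],"twist":0},{"linear":[-150,-120,120],"twist":0},{"linear":[-150,-120,120],"twist":0},{"linear":[-150,-120,120],"twist":0}]' 160
python3 - <<'E'
from h import *
c=cap('wrist','w2'); t=cap('top','t2')
a=cv2.resize(c['frame'],(480,360)); b=cv2.resize(t['frame'][190:310,200:306],(318,360),interpolation=cv2.INTER_CUBIC)
cv2.imwrite('pics/v2.png',np.hstack([a,b]))
E
```

```text
time: 5.15
tool_pos: [643.1, 189.5, 153.5]
tcp_rot: [3.141, 0.001, 0.03]
contact_force: [-1.8, -2.0, -2.2]
grip_width: 12.9
time: 6.52
tool_pos: [494.7, 70.0, 274.2]
tcp_rot: [-3.142, -0.002, 0.03]
contact_force: [-0.1, 0.3, 0.6]
grip_width: 33.9
```

View pics/v2.png

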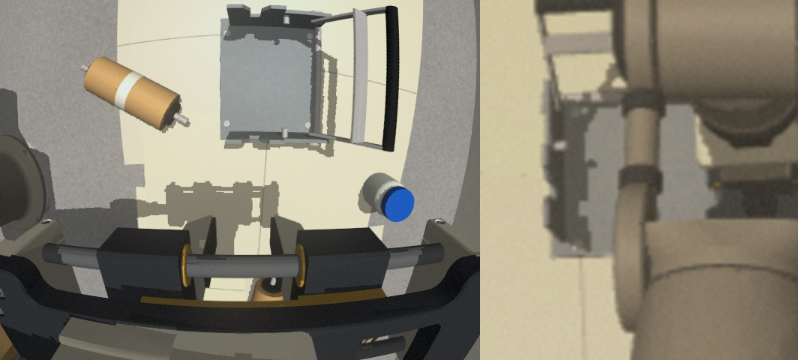

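The bar is leaning fully back (grip at v2 (391,80)), and the base and both plates are in clear view. I'll refine the dispenser pose from this frame.

Run:
```python
from h import *
np.set_printoptions(precision=1,suppress=True)
c=load('w2');P=wcloud(c);f=c['frame'].astype(int)
V=np.mgrid[:480,:640][0]
m=np.all(np.isfinite(P),-1)&(P[...,0]>430)&(P[...,0]<630)&(P[...,1]>70)&(P[...,1]<300)&(V<260)
print('table',np.median(P[m&(abs(P[...,2])<8)][:,2]))
q=P[m&(P[...,2]>20)&(P[...,2]<72)]
for zl,zh in((20,45),(45,72),(72,98)):
    q=P[m&(P[...,2]>zl)&(P[...,2]<zh)]
    for s,k in(('L',(q[:,1]>240)),('R',q[:,1]<130)):
        r=q[k]; 
        if len(r)<20: continue
        print(zl,s,len(r),'x',np.percentile(r[:,0],[1,99]),'y',np.percentile(r[:,1],[2,10,50,90,98]),'fit',np.polyfit(r[:,0]-506,r[:,1],1).round(3))
b=P[m&(P[...,2]>3)&(P[...,2]<9)&(f.max(-1)-f.min(-1)<25)]; print('base',cv2.minAreaRect(b[:,:2].astype(np.float32)),np.percentile(b,[1,99],axis=0).tolist())
z=72
q=P[m&(P[...,2]>76)&(P[...,2]<100)]; print('tops',cv2.minAreaRect(q[:,:2].astype(np.float32)))
# enlarged crop
cv2.imwrite('pics/w2crop.png',cv2.resize(c['frame'][0:210,270:450],None,fx=2.8,fy=2.8,interpolation=cv2.INTER_CUBIC))
```

```text
table 3.9872424546171668
20 L 875 x [470.4 604.2] y [242.5 252.8 266.3 268.1 268.6] fit [ -0.1 266.4]
20 R 432 x [474.2 607.4] y [100.9 101.2 103.2 123.3 128.8] fit [  0.1 101.2]
45 L 989 x [470.5 590.5] y [255.8 261.7 266.5 268.  270.5] fit [  0.  265.9]
45 R 553 x [474.9 601. ] y [ 96.4 100.1 103.1 110.3 114. ] fit [  0.  102.4]
72 L 1277 x [469.8 604.8] y [261.1 262.3 267.2 270.9 273. ] fit [ -0.  267.3]
72 R 1046 x [474.5 605.6] y [ 96.4  98.2 101.5 108.5 111.3] fit [  0.  100.1]
base ((528.7764282226562, 184.9520263671875), (144.52920532226562, 189.48989868164062), 1.369389533996582) [[458.12276642590217, 102.77147792503338, 3.0880414781998975], [598.8139894463354, 266.9854067458455, 6.902760173958933]]
tops ((542.4158935546875, 185.0912628173828), (143.06565856933594, 174.9845733642578), 1.4739474058151245)
```

View pics/w2crop.png

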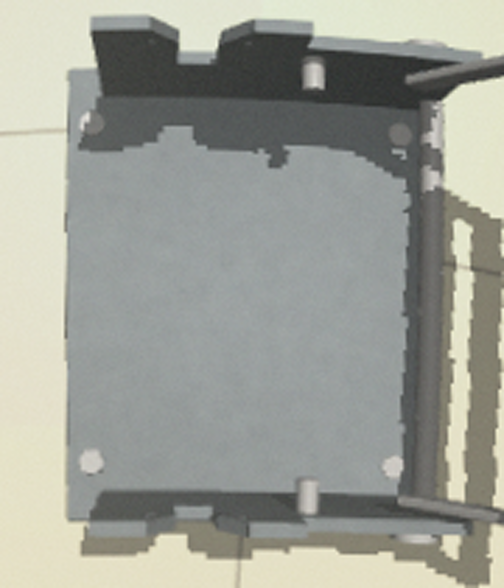

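The crop shows the slots clearly: left slot bottom at about crop (178–218,62) and right at about (176–212,508). I'll fit the pose to those known points by reprojection.

Run:
```python
from h import *
from scipy.optimize import least_squares as ls
np.set_printoptions(precision=1,suppress=True)
c=load('w2')
D={(-36,82,95):(93,30),(-17,82,95):(152,30),(-7,82,55):(178,64),(7,82,55):(218,64),(17,82,95):(256,35),(36,82,95):(312,38),(-36,87,95):(92,17),
(-36,-82,95):(90,523),(-7,-82,55):(176,507),(7,-82,55):(212,507),(-17,-82,95):(148,525),(17,-82,95):(250,525),(-50,95,6):(68,70),(-50,-95,6):(68,520)}
X=np.array(list(D),float);U=np.array(list(D.values()))/2.8+[270,0]
def w(p): 
    a=p[2];R=np.array([[np.cos(a),-np.sin(a)],[np.sin(a),np.cos(a)]]); Y=X.copy();Y[:,:2]=X[:,:2]@R.T+p[:2]; Y[:,2]+=p[3] if len(p)>3 else 0; return Y
for p0 in([506,185,.02],[506,185,.02,0.]):
    r=ls(lambda p:(wproj(c,w(p))-U).ravel(),p0,loss='soft_l1'); print(r.x.round(3)); 
print((wproj(c,w(r.x))-U).tolist())
```

```text
[507.7 182.9   0. ]
[507.7 183.1   0.   -1.7]
[[-0.5506386776546606, 0.3739259351307638], [-0.46264506847035136, 0.27504314237800287], [0.22496506910590597, 0.3405795193083101], [-0.085665243150288, 0.6660292186434766], [0.1765321358797678, -0.5282835187184958], [1.024738904331116, -0.4191165266955643], [-0.1187411279458388, 0.10302481426149956], [-0.3254535538235359, -0.15707278424869742], [-0.3701563625032236, 0.017456429738899715], [0.47718253683592593, 0.17367579182686654], [-0.2791184291365312, -0.7994131605703103], [0.3662185947713965, -0.37488391346261096], [0.39238800493575354, -0.21395366504873436], [-0.08518640955679757, 0.8271637335567448]]
```

```bash
python3 -m pendant '[{"linear":[5,-50,0],"twist":0},{"linear":[10,-110,0],"twist":0},{"linear":[20,-170,0],"twist":0},{"linear":[30,-230,0],"twist":0},{"linear":[35,-290,0],"twist":0},{"linear":[35,-350,0],"twist":0},{"linear":[35,-400,0],"twist":0},{"linear":[35,-420,0],"twist":0},{"linear":[35,-420,0],"twist":0},{"linear":[35,-420,0],"twist":0}]' 0
python3 - <<'E'
from h import *
np.set_printoptions(precision=2,suppress=True)
c=cap('wrist','w3');P=wcloud(c);V=np.mgrid[:480,:640][0]
m=np.all(np.isfinite(P),-1)&(abs(P[...,0]-543)<60)&(abs(P[...,1]+237)<120)&(V<270)
for lo in(22,42):
    q=P[m&(P[...,2]>lo)&(P[...,2]<75)]; print(cv2.minAreaRect(q[:,:2].astype(np.float32)),q[:,2].max())
print(wproj(c,[543,-237,30]))
cv2.imwrite('pics/w3crop.png',cv2.resize(c['frame'][0:220,220:470],None,fx=2.6,fy=2.6,interpolation=cv2.INTER_CUBIC))
E
```

```text
time: 7.88
tool_pos: [529.5, -348.6, 273.7]
tcp_rot: [-3.141, -0.0, 0.032]
contact_force: [-0.3, 0.3, 0.4]
grip_width: 92.0
((542.2489624023438, -237.76531982421875), (199.17730712890625, 61.066654205322266), 81.22022247314453) 61.2578913058392
((542.2074584960938, -237.90032958984375), (157.1669921875, 54.67890167236328), 81.08318328857422) 61.2578913058392
[[340.33 104.23]]
```

View pics/w3crop.png

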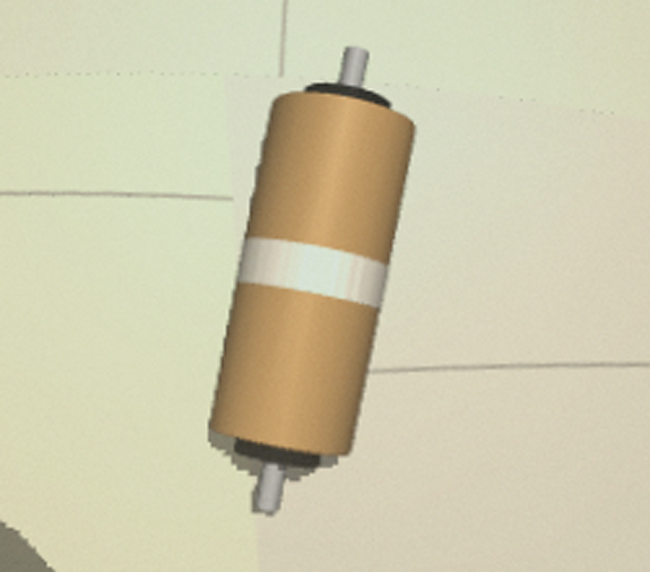

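The crop shows the target roll whole, with plugs, axle and centre band at crop (315,270). It measures 199×61 mm at (542.3,-237.8), yaw -8.8°. I'm grasping it.

```bash
python3 -m pendant '[{"linear":[5,40,-40],"twist":-5},{"linear":[13,85,-90],"twist":-10},{"linear":[13,111,-130],"twist":-10.6},{"linear":[13,111,-170],"twist":-10.6},{"linear":[13,111,-210],"twist":-10.6},{"linear":[13,111,-240],"twist":-10.6},{"linear":[13,111,-255],"twist":-10.6},{"linear":[13,111,-262],"twist":-10.6},{"linear":[13,111,-262],"twist":-10.6},{"linear":[13,111,-262],"twist":-10.6}]' 0;  python3 -m pendant '[{"linear":[0,0,0],"twist":0},{"linear":[0,0,0],"twist":0},{"linear":[0,0,0],"twist":0},{"linear":[0,0,0],"twist":0},{"linear":[0,0,0],"twist":0},{"linear":[0,0,0],"twist":0},{"linear":[0,0,0],"twist":0}]' 255
```

```text
time: 9.18
tool_pos: [542.6, -239.6, 12.9]
tcp_rot: [3.141, -0.002, -0.155]
contact_force: [0.5, -0.4, -0.3]
grip_width: 91.9
time: 10.05
tool_pos: [542.1, -239.3, 11.8]
tcp_rot: [3.141, -0.0, -0.155]
contact_force: [1.6, -1.0, 0.0]
grip_width: 59.4
```

```bash
python3 -m pendant '[{"linear":[0,0,20],"twist":0},{"linear":[0,0,60],"twist":0},{"linear":[0,0,110],"twist":3},{"linear":[0,0,160],"twist":6},{"linear":[0,0,160],"twist":10.2},{"linear":[0,0,160],"twist":10.2},{"linear":[0,0,160],"twist":10.2}]' 255
python3 - <<'E'
from h import *
c=cap('wrist','w4'); cv2.imwrite('pics/v4.png',c['frame'])
E
```

```text
time: 10.92
tool_pos: [541.1, -238.8, 170.3]
tcp_rot: [-3.14, 0.003, 0.022]
contact_force: [-0.1, 0.0, -3.1]
grip_width: 59.1
```

View pics/v4.png

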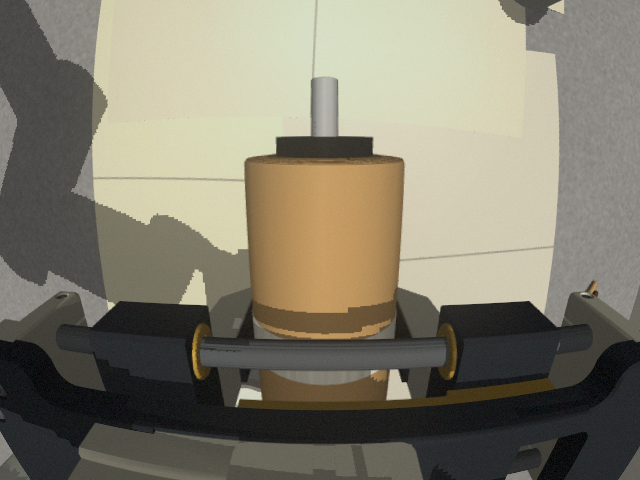

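The roll hangs level in the jaws (axle tip at (325,78), plug rim at row 137). I'll compute its offset along the axle relative to the TCP, and reprint the dispenser yaw.

Run:
```python
from h import *
from scipy.optimize import least_squares as ls
c=load('w4'); s=bot.get_obs(); T=np.array(s['tool_pos']);a=s['tcp_rot'][2]; print(T,a)
def w(p,L): 
    t=p[2];x,y,z=L; return [p[0]+x*np.cos(t)-y*np.sin(t),p[1]+x*np.sin(t)+y*np.cos(t),T[2]+19+z]
# axle left/right edges & tip, body left/right edges, plug rim
obs=[((-5,100,0),(311.5,None)),((5,100,0),(338.5,None)),((0,100,5),(None,77.5)),((0,78,18),(None,137)),((0,70,30),(None,156)),((-5,80,0),(311,None)),((5,80,0),(338.5,None))]
def res(p):
    r=[]
    for L,(u,v) in obs:
        q=wproj(c,w(p,L))[0]
        if u: r.append(q[0]-u)
        if v: r.append(q[1]-v)
    return np.array(r)
r=ls(res,[T[0],T[1],a]); print(r.x.round(4),'minus TCP',(r.x[:2]-T[:2]).round(2),res(r.x).round(1))
c=load('w2')
D={(-36,82,95):(93,30),(-17,82,95):(152,30),(-7,82,55):(178,64),(7,82,55):(218,64),(17,82,95):(256,35),(36,82,95):(312,38),(-36,87,95):(92,17),
(-36,-82,95):(90,523),(-7,-82,55):(176,507),(7,-82,55):(212,507),(-17,-82,95):(148,525),(17,-82,95):(250,525),(-50,95,6):(68,70),(-50,-95,6):(68,520)}
X=np.array(list(D),float);U=np.array(list(D.values()))/2.8+[270,0]
def W(p):
    R=cv2.Rodrigues(np.array([0,0,p[2]]))[0]; return X@R.T+[p[0],p[1],p[3]]
r=ls(lambda p:(wproj(c,W(p))-U).ravel(),[506,185,.02,0]); print(r.x.round(4))
```

```text
[ 541.25333615 -238.84507151  170.37280171] 0.022171537381377115
[ 5.411140e+02 -2.369767e+02  1.790000e-02] minus TCP [-0.14  1.87] [-0.3  0.3 -4.5 -2.7  6.   0.  -0.1]
[ 5.077018e+02  1.830779e+02  2.480000e-02 -1.789700e+00]
```

Row residuals disagree by several px, so I'll cross-check the axle offset with the depth map before using it.

Run:
```python
from h import *
np.set_printoptions(precision=1,suppress=True)
c=load('w4');P=wcloud(c)
T=np.array([541.25,-238.85,170.4])
for v in list(range(74,84,2))+list(range(100,170,6))+[220]:
    q=P[v,320:330]; print(v,np.nanmedian(q,axis=0)-T, c['frame'][v,325])
```

```text
74 [  -3.2  132.6 -170.5] [194 221 216]
76 [  -3.1  130.9 -170.7] [180 205 199]
78 [ -2.1 100.5  20.6] [176 183 183]
80 [-2.1 99.6 21.6] [175 183 184]
82 [-2.  98.9 21.7] [174 180 183]
100 [-1.9 92.3 21.8] [175 178 181]
106 [-1.8 90.1 21.3] [174 180 183]
112 [-1.8 87.9 21.7] [175 181 181]
118 [-1.7 85.7 21.3] [174 181 182]
124 [-1.7 83.5 21.4] [173 179 181]
130 [-1.6 81.4 21.7] [173 179 180]
136 [-1.6 79.2 21.7] [136 141 144]
142 [-1.5 77.3 34.6] [47 55 54]
148 [-1.5 75.3 34.2] [51 57 60]
154 [-1.4 73.4 34.5] [50 57 61]
160 [-1.5 71.9 40.9] [ 78 117 144]
166 [-1.3 70.5 46.5] [105 159 201]
220 [-0.9 54.  46.5] [102 157 197]
```

Depth gives the roll centre at TCP + (0.1, +0.6, ~18) mm, with the camera's z bias (-1.7) the same as for the dispenser. I'm carrying the roll over the slots.

```bash
python3 -m pendant '[{"linear":[-2,30,0],"twist":0},{"linear":[-5,80,0],"twist":0},{"linear":[-10,130,0],"twist":0},{"linear":[-14,180,0],"twist":0},{"linear":[-18,230,0],"twist":0},{"linear":[-22,280,0],"twist":0},{"linear":[-26,330,0],"twist":0},{"linear":[-30,380,0],"twist":0},{"linear":[-34,410,0],"twist":0.2},{"linear":[-34,422,0],"twist":0.2},{"linear":[-34,422,-20],"twist":0.2},{"linear":[-34,422,-40],"twist":0.2},{"linear":[-34,422,-60],"twist":0.2},{"linear":[-34,422,-70],"twist":0.2},{"linear":[-34,422,-70],"twist":0.2},{"linear":[-34,422,-70],"twist":0.2}]' 255
python3 - <<'E'
from h import *
c=cap('wrist','w5'); print(bot.get_obs()['tool_pos'],bot.get_obs()['tcp_rot'])
cv2.imwrite('pics/v5.png',cv2.resize(c['frame'][40:240,180:470],None,fx=2.7,fy=2.7,interpolation=cv2.INTER_CUBIC))
E
```

```text
time: 12.98
tool_pos: [508.5, 182.7, 102.4]
tcp_rot: [-3.141, -0.001, 0.026]
contact_force: [-0.4, 1.4, -3.6]
grip_width: 59.7
[508.52474132 182.784266   102.5462077 ] [-3.14136198e+00 -1.63703734e-03  2.65958665e-02]
```

View pics/v5.png

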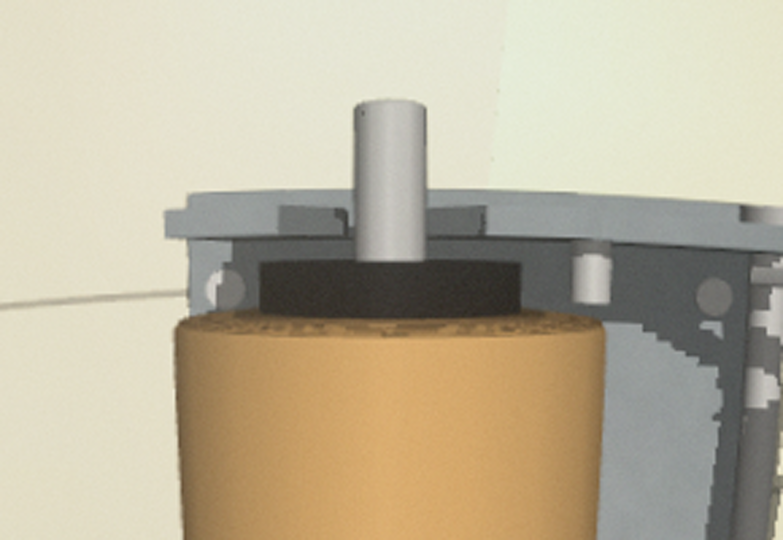

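Crop: the flare spans columns 278–485 (mid 381) and the axle is at 391, with the plug face just inside the plate. I'll quantify it with rays at the known heights.

Run:
```python
from h import *
from scipy.optimize import brentq
c=load('w5');R=cv2.Rodrigues(np.array(c['rvec']))[0];C=-R.T@np.ravel(c['tvec'])
def ray(uc,vc,z):
    u,v=uc/2.7+180,vc/2.7+40
    x,y=(u-c['cx'])/c['fx'],(v-c['cy'])/c['fy'];t=np.hypot(x,y);d=R.T@np.array([np.sin(t)*x/t,np.sin(t)*y/t,np.cos(t)]);return C+d*(z-C[2])/d[2]
b=-1.75; za=102.5+18.3+b
print('cam',C)
for n,a in dict(flareL=(278,222,95+b),flareR=(485,222,95+b),frontedge_in=(166,238,95+b),in0=(310,238,95+b),in1=(450,238,95+b),out0=(310,206,95+b),axL=(355.5,220,za),axR=(426.5,220,za),tip=(390,100,za+5),plug=(390,262,za+5),plugL=(262,262,za),plugR=(521,262,za),slotbotL=(349,240,80+b)).items(): print(n,ray(*a).round(1))
P=wcloud(c)
for uc in(310,450):
  for vc in range(196,250,6): print(uc,vc,P[int(vc/2.7+40),int(uc/2.7+180)].round(1))
```

```text
cam [506.29367597 263.09401635 258.92688108]
flareL [488.2 267.4  93.2]
flareR [521.9 268.2  93.2]
frontedge_in [469.6 264.8  93.2]
in0 [493.5 264.7  93.2]
in1 [516.3 265.3  93.2]
out0 [493.4 270.   93.2]
axL [501.7 267.1 119. ]
axR [511.4 267.4 119. ]
tip [506.  283.3 124. ]
plug [506.6 261.4 124. ]
plugL [488.9 261.1 119. ]
plugR [524.7 262.1 119. ]
slotbotL [499.3 264.6  78.2]
310 196 [485.9 276.7   4.3]
310 202 [485.9 275.3   4.2]
310 208 [492.6 270.   87.3]
310 214 [492.5 269.1  86.2]
310 220 [492.5 268.1  85.9]
310 226 [492.6 267.2  87. ]
310 232 [492.7 266.2  87.8]
310 238 [488.1 265.5  29.7]
310 244 [486.3 264.3   5.4]
450 196 [520.9 277.6   4.4]
450 202 [520.8 276.1   5.9]
450 208 [516.3 270.6  85.2]
450 214 [516.4 269.8  83.9]
450 220 [516.4 268.8  85.6]
450 226 [516.4 267.8  85.1]
450 232 [516.4 266.9  85.3]
450 238 [519.4 266.2  35.4]
450 244 [521.2 265.2   5.8]
```

The axle needs -1.5 mm in x and about -0.4 mm in y. The yaw already agrees. I'm lowering slowly.

```bash
python3 -m pendant '[{"linear":[-1.5,-0.4,0],"twist":0},{"linear":[-1.5,-0.4,0],"twist":0},{"linear":[-1.5,-0.4,-10],"twist":0},{"linear":[-1.5,-0.4,-20],"twist":0},{"linear":[-1.5,-0.4,-28],"twist":0},{"linear":[-1.5,-0.4,-36],"twist":0},{"linear":[-1.5,-0.4,-36],"twist":0},{"linear":[-1.5,-0.4,-36],"twist":0}]' 255;python3 -m pendant '[{"linear":[0,0,-6],"twist":0},{"linear":[0,0,-12],"twist":0},{"linear":[0,0,-17],"twist":0},{"linear":[0,0,-20],"twist":0},{"linear":[0,0,-20],"twist":0},{"linear":[0,0,-20],"twist":0}]' 255
```

```text
time: 14.02
tool_pos: [506.6, 182.4, 65.9]
tcp_rot: [-3.142, -0.0, 0.027]
contact_force: [-0.4, 0.2, -2.7]
grip_width: 59.2
time: 14.78
tool_pos: [506.6, 182.4, 45.9]
tcp_rot: [-3.142, -0.0, 0.027]
contact_force: [0.3, -0.0, -2.9]
grip_width: 59.3
```

```bash
python3 -m pendant '[{"linear":[0,0,-1.5],"twist":0},{"linear":[0,0,-3],"twist":0},{"linear":[0,0,-3],"twist":0},{"linear":[0,0,-3],"twist":0}]' 255;python3 -m pendant '[{"linear":[0,0,-1],"twist":0},{"linear":[0,0,-1.5],"twist":0},{"linear":[0,0,-1.5],"twist":0},{"linear":[0,0,-1.5],"twist":0}]' 255
```

```text
time: 15.28
tool_pos: [506.4, 182.4, 42.8]
tcp_rot: [3.142, -0.0, 0.027]
contact_force: [0.6, -0.2, -2.9]
grip_width: 59.3
time: 15.78
tool_pos: [506.6, 182.4, 41.6]
tcp_rot: [-3.142, -0.001, 0.027]
contact_force: [-1.4, -0.9, 3.0]
grip_width: 59.2
```

The vertical force flipped from -2.9 N to +3 N at TCP z 41.6, so the axle is on the slot bottom. I'm releasing, rising straight up and checking.

```bash
python3 -m pendant '[{"linear":[0,0,0],"twist":0},{"linear":[0,0,0],"twist":0},{"linear":[0,0,0],"twist":0},{"linear":[0,0,0],"twist":0},{"linear":[0,0,20],"twist":0},{"linear":[0,0,60],"twist":0},{"linear":[0,0,110],"twist":0},{"linear":[0,0,160],"twist":0},{"linear":[-20,-50,200],"twist":0},{"linear":[-20,-110,230],"twist":0},{"linear":[-20,-110,230],"twist":0},{"linear":[-20,-110,230],"twist":0}]' 40
python3 - <<'E'
from h import *
np.set_printoptions(precision=1,suppress=True)
c=cap('wrist','w6');P=wcloud(c);f=c['frame']
cv2.imwrite('pics/v6.png',cv2.resize(f[0:240,240:520],None,fx=2.5,fy=2.5,interpolation=cv2.INTER_CUBIC))
E
```

```text
time: 17.27
tool_pos: [486.4, 72.2, 271.1]
tcp_rot: [-3.141, -0.0, 0.025]
contact_force: [0.6, 0.4, 0.1]
grip_width: 77.5
```

View pics/v6.png

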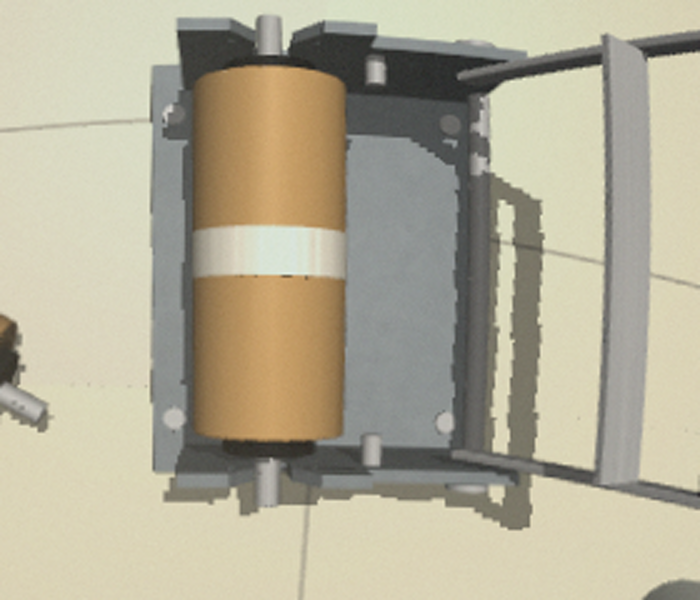

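The roll lies in both slots (axle at v6 (268,35) and (266,480)), centred between the plates. I'll check the height by depth while moving over the raised grip.

```bash
python3 - <<'E'
from h import *
np.set_printoptions(precision=1,suppress=True)
P=wcloud(load('w6'))
def at(a,b,w=1): u,v=int(a/2.5+240),int(b/2.5); return np.nanmedian(P[v-w:v+w+1,u-w:u+w+1].reshape(-1,3),axis=0)
print('roll top (true 90, bias -1.8)',at(268,150),at(268,380)); print('axle tips (top 65)',at(268,22),at(267,480)); 
f=load('w6')['frame']; V,U=np.mgrid[:480,:640]
q=P[(V<240)&(abs(P[...,1]-186)<60)&(P[...,2]>145)&(P[...,2]<180)&(P[...,0]>600)&(P[...,0]<700)]; print('grip',len(q),np.percentile(q,[2,50,98],axis=0))
E
python3 -m pendant '[{"linear":[40,30,0],"twist":0},{"linear":[85,60,0],"twist":0},{"linear":[125,90,-5],"twist":0},{"linear":[162,115,-10],"twist":0},{"linear":[162,115,-30],"twist":0},{"linear":[162,115,-50],"twist":0},{"linear":[162,115,-50],"twist":0},{"linear":[162,115,-50],"twist":0}]' 190
```

```text
roll top (true 90, bias -1.8) [503.1 220.6  88. ] [505.6 135.5  87.5]
axle tips (top 65) [503.2 280.5  63. ] [507.6  94.4  63.8]
grip 2986 [[608.4 128.4 145.2]
 [642.9 185.2 165.8]
 [652.5 243.5 169. ]]
time: 18.32
tool_pos: [648.4, 188.4, 221.3]
tcp_rot: [-3.141, -0.0, 0.028]
contact_force: [-0.1, -0.7, -0.3]
grip_width: 23.0
```

Roll top 88.0 / 87.5 and axle tops 63.0 / 63.8, plus the 1.8 bias, mean both ends are home. Now pinch the grip.

```bash
python3 -m pendant '[{"linear":[-1,-1,-30],"twist":0},{"linear":[-1,-1,-50],"twist":0},{"linear":[-1,-1,-62],"twist":0},{"linear":[-1,-1,-68],"twist":0},{"linear":[-1,-1,-68],"twist":0},{"linear":[-1,-1,-68],"twist":0}]' 190; python3 -m pendant '[{"linear":[0,0,0],"twist":0},{"linear":[0,0,0],"twist":0},{"linear":[0,0,0],"twist":0},{"linear":[0,0,0],"twist":0}]' 255
```

```text
time: 19.08
tool_pos: [647.9, 186.5, 154.2]
tcp_rot: [-3.141, -0.002, 0.027]
contact_force: [0.2, -0.5, 0.6]
grip_width: 23.5
time: 19.58
tool_pos: [647.6, 186.4, 153.8]
tcp_rot: [-3.141, -0.001, 0.027]
contact_force: [-0.9, 0.2, 2.6]
grip_width: 13.3
```

```bash
python3 -m pendant '[{"linear":[-12,0,6.5],"twist":0},{"linear":[-33,-1,14],"twist":0},{"linear":[-56,-1,17],"twist":0},{"linear":[-79,-2,16],"twist":0},{"linear":[-101,-2,10],"twist":0},{"linear":[-121,-3,0],"twist":0},{"linear":[-131,-3,-7],"twist":0},{"linear":[-139,-3,-14],"twist":0},{"linear":[-147,-3,-22],"twist":0},{"linear":[-152,-4,-28],"twist":0},{"linear":[-154,-4,-31],"twist":0},{"linear":[-154,-4,-31],"twist":0},{"linear":[-154,-4,-31],"twist":0}]' 255
```

```text
time: 21.2
tool_pos: [493.0, 183.2, 121.4]
tcp_rot: [-3.14, 0.001, 0.027]
contact_force: [0.7, 6.7, -0.1]
grip_width: 12.7
```

```bash
python3 -m pendant '[{"linear":[-1,0.5,-1.5],"twist":0},{"linear":[-1,0.5,-1.5],"twist":0},{"linear":[-1,0.5,-1.5],"twist":0}]' 255; python3 -m pendant '[{"linear":[0,0,0],"twist":0},{"linear":[0,0,0],"twist":0},{"linear":[0,0,0],"twist":0},{"linear":[0,0,0],"twist":0},{"linear":[0,0,10],"twist":0},{"linear":[0,0,40],"twist":0},{"linear":[0,0,90],"twist":0},{"linear":[-20,-50,130],"twist":0},{"linear":[-20,-110,150],"twist":0},{"linear":[-20,-110,150],"twist":0},{"linear":[-20,-110,150],"twist":0}]' 205
python3 - <<'E'
from h import *
c=cap('wrist','w7');P=wcloud(c);f=c['frame']
np.set_printoptions(precision=1,suppress=True)
V,U=np.mgrid[:480,:640]
k=(V<240)&(abs(P[...,1]-183)<60)&(P[...,2]>105)&(P[...,2]<160)&(P[...,0]>440)&(P[...,0]<600)
q=P[k&(f.sum(-1)<150)]; print('dark grip',len(q),np.percentile(q,[2,50,98],axis=0))
cv2.imwrite('pics/v7.png',cv2.resize(f[0:240,240:520],None,fx=2.5,fy=2.5,interpolation=cv2.INTER_CUBIC))
E
```

```text
time: 21.58
tool_pos: [492.4, 183.1, 120.4]
tcp_rot: [-3.141, 0.0, 0.027]
contact_force: [1.8, 5.8, -1.0]
grip_width: 13.0
time: 22.95
tool_pos: [472.4, 72.7, 271.2]
tcp_rot: [-3.141, -0.001, 0.025]
contact_force: [-0.6, 0.2, -0.1]
grip_width: 18.0
dark grip 2025 [[485.  126.2 129.6]
 [491.2 181.7 133.5]
 [498.4 240.1 135.6]]
```

View pics/v7.png

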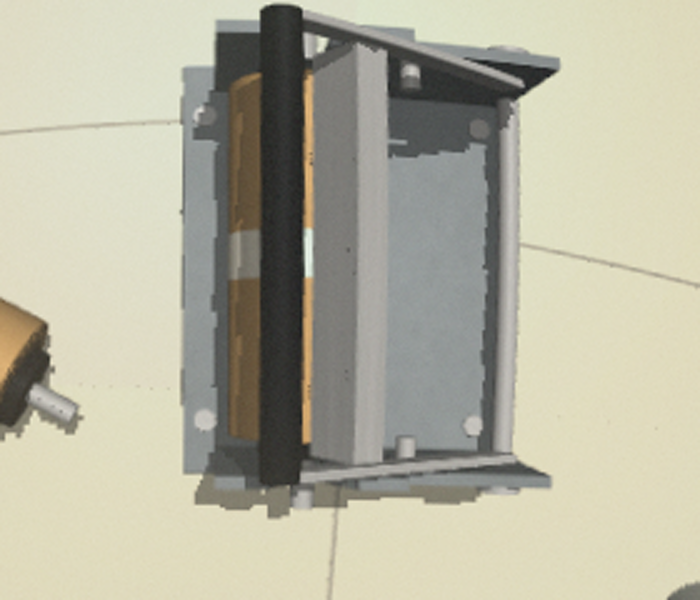

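The bar rests on the paper. The grip is at x -15.4, z ≈128.5 mm in the dispenser frame, which is about 0.37 rad. The roll band and ends are at the same rows as before, and the gripper is clear. Handing in.

Run:
```python
from h import *
P=cloud(cap('top','t8'))
for n,(x,y) in dict(jar=(733,14),pot=(454,457),bowl=(463,-445)).items():
    k=(abs(P[...,0]-x)<75)&(abs(P[...,1]-y)<75)&(P[...,2]>25)&(P[...,2]<110); q=P[k]
    print(n,q[:,:2].min(0).round(),q[:,:2].max(0).round()) if len(q) else print(n,'hidden')
print(bot.close_job())
```

```text
jar [703. -16.] [765.  45.]
pot [415. 416.] [493. 498.]
bowl [ 409. -501.] [ 517. -391.]
the job is handed in; nothing more can be done
None
```

The roll is loaded and the job is handed in at about 23 s of the 72 s allowed; no verdict came back. I swung the cutter bar fully back and took the roll farther from the base. I lowered it until the slot bottoms took the load (the vertical force flipped from -2.9 N to +3 N), released it, and brought the bar down onto the paper.

**Last checks:**
- **Roll:** before the bar came down, depth put both axle ends and the roll top within about 1 mm of home, after allowing 1.8 mm of camera bias. In the wrist picture taken afterwards, the roll's band and ends were in the same place.
- **Cutter bar:** its grip measured about 15 mm in front of the slots and about 128 mm high, which works out to about 0.37 rad.
- **Jar, pot and bowl:** all within about 2 mm of where they started.
- **Gripper:** open and well clear of everything.

**Disagreements:** the dispenser's sideways position came out at 183 to 188 mm depending on the method. A close look at the axle and slot together before lowering settled it at 183 mm. My first estimate of where the roll sat in the gripper did not fit its own pixels, so I used depth instead. There was about 6 N of sideways force on the grip while setting the bar down, with no visible effect.

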